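# Re-aim the limb rest on its swivel base

## Task

The limb rest on the swivel base is clamped pointing the wrong way. Swing the clamp lever anticlockwise until the clamp no longer presses on the rest, swing the rest by its black handle until the red pointer points at the orange marker, then turn the lever clockwise again until it is snug, pushing back with about 10 N at its yellow grip and no more, and let go. Do not force the rest round against the clamp, and do not knock over or push aside the things standing beside it.

Things in the scene. Friction and masses are not known exactly. Their poses are not given: they have to be found in the camera images.
- base: steel base plate fixed to the counter, 335 x 290 mm, 12 mm thick, with black scale ticks; origin on the counter under the swivel axis of the rest (vertical), plate from x = -115 to +220 mm and y = -145 to +145 mm; its x axis points from the clamp to the scale
- head: swinging limb rest: aluminium flange 170 mm wide, top at 30 mm; blue V trough (x 15 to 105 mm, 70 mm wide, top at 82 mm); black handle post; red pointer. Origin on the swivel axis at counter height, x axis to the pointer. Turns about the vertical within 0.8 rad of the base's x axis; unclamped it takes 2 to 3 N at the handle and stays; clamped it holds, but turning the lever can drag it 10 mm
- handle (a point): gripping point on the black handle post of the rest: round upright post, 16 mm diameter, from 30 to 110 mm above the counter, 135 mm from the swivel axis; this point is on its axis at 92 mm height; axes as head
- pointer (a point): tip of the red pointer, 166 mm from the swivel axis on the rest's x axis, 26 mm above the counter
- lever_grip (a point): gripping point of the clamp lever: round upright yellow grip, 16 mm diameter, from 90 to 135 mm height, at the end of a black lever bar (14 mm wide, 80 to 90 mm height); this point is on the grip's axis at about 118 mm height, 75 mm from the lever's vertical turning axis; x axis along the lever, outward. The whole lever rises and sinks 4 mm per rad with its screw
- lever_axis (a point): point on the lever's vertical turning axis, level with the grip point; the axis is fixed, 65 mm from the swivel axis, over a grey bracket on the side away from the pointer. From above, anticlockwise loosens, clockwise tightens. The direction where it begins to press differs unseen, 0.25 to 1.3 rad anticlockwise of the start; 1.4 rad from the start it is surely loose (it stops at 1.45 or later)
- clamp_tip: four brass pads of the clamp screw under the bracket, pressing on the flange; origin near counter height on the lever's axis. Force along the arc at the yellow grip: 1 to 2 N turning free, up to 12 N to undo it; tightening, it rises by 15 to 20 N per rad once the pads press; 8 N there gives roughly 50 N at the pads, 10 N 65 N, 13 N 90 N. The lever stays where it is left
- orange_marker: orange marker button on the plate, 16 mm diameter, 5 mm high, fixed; origin at the centre of its underside; 175 to 210 mm from the swivel axis, left or right of the middle of the scale
- blue_marker: blue marker button, alike, on the other side: not to be used
- bottle: white bottle with blue cap, 60 mm diameter, 150 mm tall, standing loose beside the base; origin at the centre of its underside
- swab_jar: glass jar with steel lid, 68 mm diameter, 90 mm tall, standing loose beside the base; origin at the centre of its underside
- bandage_box: cardboard box 70 x 100 x 45 mm, loose beside the base; origin at the centre of its underside

How it is judged:
By the outcome, as a careful person would: the job done as asked, in the order asked, and still so for the second after the job is handed in, with the robot touching nothing.
It also fails if it takes over 72 s, if anything falls off the work surface, if the arm or the gripper's body presses on something with over 40 N, if the wrist force passes 120 N, or if a joint passes its speed limit or range.

## Robot

A 6-joint arm with a two-finger parallel gripper is mounted at the origin on the work surface. World frame = base frame: x ahead of the robot, y to its left, z up, the work surface at z = 0. Lengths are in m, angles in rad, forces in N, time in s.
With the tool pointing down it reaches from about 0.425 to 0.95 m from the base axis. Payload 3.5 kg.
Tool frame: the origin (TCP) lies midway between the tips of the shut fingers; the grasp point (between the pads) lies 19 mm behind it; z points along the fingers, y is the direction in which the jaws open and shut (so a half turn about z gives the same grasp; the last joint's range is limited). The gripper opens to 85 mm and grips with 20 to 120 N. Pads are 22 mm wide; open, the fingers measure 114 mm over their backs; the gripper's body (76 mm by 85 mm) begins 54 mm behind the grasp point. The pads swing forward as they close: fully open they stand 13 mm farther back than shut.
Start: joints at [-1.267, 0.286, 1.577, -0, 1.279, -0.15], TCP at [0.296, -0.607, 0.231] pointing down, gripper open.
Joint ranges: [-2.77, 2.77], [-0.9, 2.22], [0.21, 2.48], [-1.53, 4.67], [0.24, 2.81], [-2.84, 2.84]. Speed limits (rad/s): [2.79, 2.79, 3.14, 3.14, 3.14, 3.14].

## Interface

Orientations are given as a unit quaternion [x, y, z, w].
In Python, from plant import * gives the robot as it stands.
- The arm moves only by the shell command python3 -m jog 'ROWS' [FORCE]. ROWS is a JSON object of lists of equal length, an entry for each row: "travel": the shift along the world's x, y, z in mm, a list of three; "dr": the turn, a rotation vector about the world's x, y, z in degrees, a list of three; "jaw": the closure in counts, from 0 (fully open) to 255 (shut). In form: {"travel": [[x, y, z], ...], "dr": [[wx, wy, wz], ...], "jaw": [jaw, ...]}. A call has 1 to 5 rows; each row shifts and turns the commanded pose from where the row before left it; what a row does not reach is not made up. A row lasts 1/12 s, in which the tool goes at most 41.7 mm and 7.16 degrees, less where a joint would pass 70% of its speed; a pose out of reach is approached as far as the arm can. A call is refused whole if a number of a shift passes 41.7 or a number of a turn 7.16, either way. A call with a gripper value outside its range is refused whole. The fingers move at their own pace and stop on an object; FORCE is the grip in N (left out, the last holds). Time passes only in rows, so rows that do not move let the fingers close. It gives the time, the measured TCP pose, the force and the opening at its end, in the units of the state.
- get_state(): the state, without advancing time (a new reading comes with each control period).
- read_camera(name): name is "scene" or "side" or "wrist"; returns the picture (480x640x3 uint8, red, green, blue); there is no depth.
- camera_info(name): a dict with "K" (3x3 intrinsics, pixels), "R" (3x3) and "t" (3): a world point X has camera coordinates R X + t; the wrist camera has in their place "mount" (4x4, takes a point from camera to tool coordinates, whose origin is the TCP and whose axes are the flange's). Camera axes: x right, y down, z forward; pixel columns grow to the right and rows downward; lengths in m; the calibration is good to about 2 mm. A picture is of the moment at which its call begins: read the wrist's pose just before it. camera_info takes no time and is no camera call.
- sign_off(): hands the job in, once; it reports no verdict.
The state is a dict: "time": time; "qpos": joint angles; "dq": joint speeds; "joint_efforts": joint torques, N m; "eef_pos": TCP position; "tcp_rot": TCP orientation; "contact_force": force on the tool from outside, world axes, zero at the start; "wrist_torque": the same for the moment, N m; "opening": opening from 0.0 (shut) to 1.0 (fully open).
Only numpy, scipy, OpenCV 4.12 (cv2) and the standard library are available. Lean on these libraries where they do the work, as an engineer would, in place of code of your own. Each camera call takes 0.05 s, during which the arm holds its last target. There are 200 camera calls.

## Working session

There is one attempt and no reset: what is moved stays moved. The work goes in short steps, Python scripts to look and compute and a shell command to move; the robot and the scene stay as the last step left them, time stands still between calls to the robot, and variables do not carry over. Pictures are saved under pics/ and viewed, about 8 in all and at most 12, crops included, and the job is handed in when it is done.

```bash
ls; mkdir -p pics; python3 - <<'E'
from plant import *
import cv2
for n in ("scene","side"):
    cv2.imwrite(f"pics/{n}0.png",read_camera(n)[:,:,::-1])
    i=camera_info(n);print(n,i)
print(camera_info("wrist"));print(get_state())
E
```

```text
pics
scene {'K': array([[486.01102605,   0.        , 325.85936161],
       [  0.        , 486.01102605, 238.17320294],
       [  0.        ,   0.        ,   1.        ]]), 'R': array([[-0.75876032,  0.65132547,  0.00760995],
       [ 0.37996673,  0.45207036, -0.80700537],
       [-0.52906339, -0.60943213, -0.59049506]]), 't': array([ 0.47618036, -0.17145037,  1.25274653])}
side {'K': array([[578.4302331 ,   0.        , 318.72098598],
       [  0.        , 578.4302331 , 241.86823934],
       [  0.        ,   0.        ,   1.        ]]), 'R': array([[-0.88063692, -0.47349823,  0.01667468],
       [-0.30476382,  0.53916695, -0.78512293],
       [ 0.36276388, -0.69649007, -0.61911545]]), 't': array([0.56243823, 0.27575983, 0.8239133 ])}
{'K': array([[381.94576193,   0.        , 317.2482459 ],
       [  0.        , 381.94576193, 240.17354589],
       [  0.        ,   0.        ,   1.        ]]), 'mount': array([[-6.82771035e-04, -9.44598058e-01, -3.28228645e-01,
         8.47433866e-02],
       [ 9.99999659e-01, -7.97537112e-04,  2.15036702e-04,
        -9.98299407e-04],
       [-4.64897776e-04, -3.28228386e-01,  9.44598280e-01,
        -1.43083576e-01],
       [ 0.00000000e+00,  0.00000000e+00,  0.00000000e+00,
         1.00000000e+00]])}
{'time': 0.1, 'qpos': array([-1.26700070e+00,  2.87123929e-01,  1.57804082e+00,  1.64741719e-05,
        1.27862028e+00, -1.49994132e-01]), 'dq': array([-0.00039315, -0.00201236, -0.00353515, -0.00086923, -0.00108028,
        0.00052356]), 'joint_efforts': array([ 5.11914695e-04, -4.07299054e+01, -2.93700349e+01, -1.33315043e-04,
        3.42665910e-03,  2.55534633e-07]), 'eef_pos': array([ 0.29575455, -0.60608704,  0.23004874]), 'tcp_rot': array([ 9.74369548e-01,  2.24950624e-01, -7.63524959e-05, -1.09355362e-03]), 'contact_force': array([ 0.95649541, -0.57379793, -1.00455385]), 'wrist_torque': array([-0.00553619,  0.05563211, -0.0220794 ]), 'opening': 0.9992528282731384}
```

View pics/scene0.png

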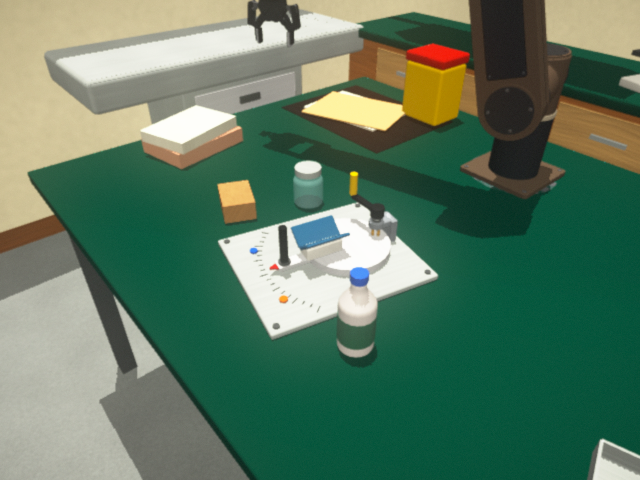

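View pics/side0.png

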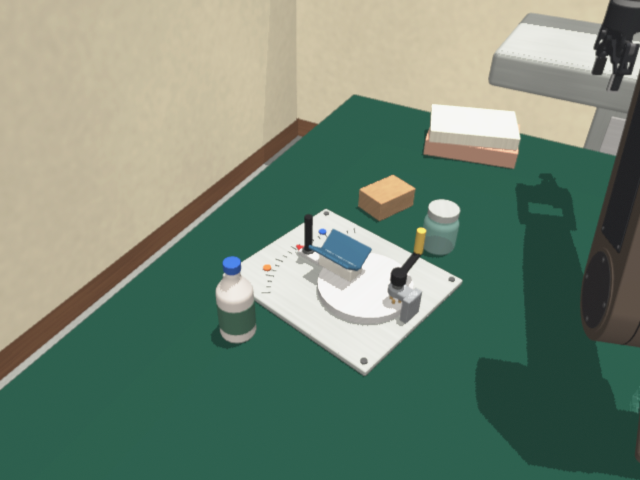

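Scene view: orange marker (284,299), blue (254,251), pointer (274,268), handle top (283,227), grip (354,173–193), hub (377,210). Side view: orange (267,268), blue (323,232), pointer (299,247), handle top (308,217), grip (421,230–250), hub (399,275). The jar stands next to the lever grip.

```bash
cat > h.py <<'E'
from plant import *
import numpy as np, cv2
from scipy.spatial.transform import Rotation as Ro
def cam(n,st=None):
    i=camera_info(n);K=i["K"]
    if n!="wrist": return K,i["R"],i["t"]
    T=np.eye(4);T[:3,:3]=Ro.from_quat(st["tcp_rot"]).as_matrix();T[:3,3]=st["eef_pos"]
    W=np.linalg.inv(T@i["mount"]);return K,W[:3,:3],W[:3,3]
def plane(c,px,z):
    K,R,t=c;d=R.T@np.linalg.inv(K)@np.array([px[0],px[1],1.]);o=-R.T@t
    return o+d*(z-o[2])/d[2]
def tri(c1,p1,c2,p2):
    P=[K@np.c_[R,t] for K,R,t in(c1,c2)]
    X=cv2.triangulatePoints(P[0],P[1],np.array(p1,float).reshape(2,1),np.array(p2,float).reshape(2,1))[:,0]
    return X[:3]/X[3]
def proj(c,X):
    K,R,t=c;p=K@(R@np.array(X)+t);return p[:2]/p[2]
def blobs(img,lo,hi,box,mn=4):
    x0,y0,x1,y1=box;m=cv2.inRange(cv2.cvtColor(img,cv2.COLOR_RGB2HSV)[y0:y1,x0:x1],lo,hi)
    n,l,s,c=cv2.connectedComponentsWithStats(m)
    return [(np.round(c[k]+[x0,y0],1),s[k]+[x0,y0,0,0,0]) for k in range(1,n) if s[k][4]>=mn]
E
python3 - <<'E'
from h import *
np.set_printoptions(precision=4,suppress=True)
I={n:cv2.imread(f"pics/{n}0.png")[:,:,::-1].copy() for n in("scene","side")}
C={n:cam(n) for n in I}
bx={"scene":(225,150,420,330),"side":(250,190,470,370)}
for n in I:
    for nm,lo,hi in(("yel",(20,150,100),(32,255,255)),("or",(8,190,150),(17,255,255)),("red",(0,170,100),(5,255,255)),("blue",(105,190,120),(125,255,255))):
        print(n,nm,[(tuple(a),tuple(map(int,b))) for a,b in blobs(I[n],lo,hi,bx[n])])
s,d=C["scene"],C["side"]
for nm,a,b in(("or",(284,299),(267,268)),("blue",(254,251),(323,232)),("red",(274,268),(299,247)),("hdl top",(283,227),(308,217)),("grip top",(354,173),(421,230)),("hub",(377,209),(399,275))):
    print(nm,tri(s,a,d,b))
E
```

```text
scene yel [((np.float64(353.2), np.float64(182.5)), (349, 171, 10, 25, 179))]
scene or [((np.float64(282.8), np.float64(300.2)), (280, 299, 7, 3, 13))]
scene red [((np.float64(273.9), np.float64(266.8)), (271, 265, 7, 4, 19))]
scene blue [((np.float64(253.0), np.float64(250.0)), (251, 249, 5, 3, 11))]
side yel [((np.float64(419.2), np.float64(242.5)), (415, 232, 10, 21, 125))]
side or []
side red [((np.float64(298.8), np.float64(246.6)), (298, 246, 3, 2, 5))]
side blue []
or [0.7385 0.0173 0.0146]
blue [ 0.7006 -0.1324  0.0129]
red [ 0.7099 -0.0516  0.0266]
hdl top [ 0.6876 -0.0467  0.1093]
grip top [ 0.488  -0.0785  0.1334]
hub [ 0.493  -0.0053  0.0868]
```

```bash
R='{"travel":[[18,37,4],[18,37,4],[18,37,4],[18,37,4],[18,37,4]],"dr":[[0,0,0],[0,0,0],[0,0,0],[0,0,0],[0,0,0]],"jaw":[0,0,0,0,0]}'
python3 -m jog '{"travel":[[18,37,4],[18,37,4],[18,37,4],[18,37,4],[18,37,4]],"dr":[[0,0,0],[0,0,0],[0,0,0],[0,0,0],[0,0,0]],"jaw":[0,0,0,0,0]}'
python3 -m jog '{"travel":[[18,37,4],[18,37,4],[18,37,4],[18,37,4],[18,37,4]],"dr":[[0,0,0],[0,0,0],[0,0,0],[0,0,0],[0,0,0]],"jaw":[0,0,0,0,0]}'
python3 -m jog '{"travel":[[18,37,4],[18,37,4],[18,37,4],[18,37,4],[0,0,0]],"dr":[[0,0,0],[0,0,0],[0,0,0],[0,0,0],[0,0,0]],"jaw":[0,0,0,0,0]}'
python3 - <<'E'
from h import *
st=get_state();im=read_camera("wrist");np.save("w1.npy",dict(st),allow_pickle=True)
cv2.imwrite("pics/w1.png",im[:,:,::-1]);print(st["eef_pos"],st["tcp_rot"],st["contact_force"],st["qpos"])
E
```

```text
time: 0.52
eef_pos: [0.3862, -0.4196, 0.2508]
tcp_rot: [0.974, 0.225, -0.0, -0.001]
contact_force: [1.1, -0.3, 1.1]
opening: 1.001
time: 0.93
eef_pos: [0.4761, -0.2345, 0.2711]
tcp_rot: [0.974, 0.225, -0.0, -0.0]
contact_force: [0.7, 0.8, -0.7]
opening: 0.998
time: 1.35
eef_pos: [0.5499, -0.0826, 0.2879]
tcp_rot: [0.974, 0.228, 0.001, -0.001]
contact_force: [-0.6, -0.1, 0.1]
opening: 0.999
[ 0.54986704 -0.08258311  0.28794538] [ 0.97357349  0.22836775  0.00130492 -0.00106001] [-0.64229218 -0.10484551  0.12770702] [-0.33300078 -0.0170853   1.80959876  0.00326693  1.34800609  0.77627315]
```

View pics/w1.png

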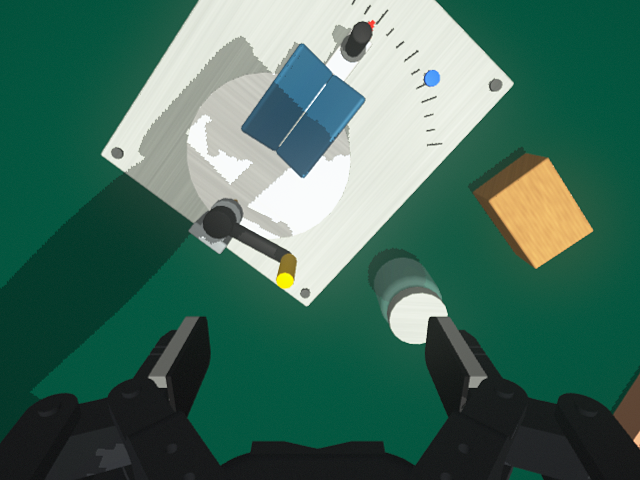

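Wrist view 1: grip top (285,281), hub (222,220), jar lid (417,317), handle top (361,35), pointer tip (372,24), blue marker (432,78), plate corners (102,155), (305,305), (513,85). The box and jar are to the right (−y side).

```bash
python3 - <<'E'
from h import *
np.set_printoptions(precision=4,suppress=True)
st=np.load("w1.npy",allow_pickle=True).item();c=cam("wrist",st);im=cv2.imread("pics/w1.png")[:,:,::-1].copy()
P=lambda p,z:plane(c,p,z)[:2]
A,B,C=P((102,155),.012),P((305,305),.012),P((513,85),.012)
print("edges",np.linalg.norm(A-B),np.linalg.norm(C-B))
y=(A-B)/np.linalg.norm(A-B);x=(C-B)/np.linalg.norm(C-B);print("angle x",np.degrees(np.arctan2(x[1],x[0])),"perp",x@y)
S=B+x*.115+y*.145
tip=P((373,22),.026);L=P((222,217),.100);S2=L+.065*x
g=P((285,281),.135);h=P((361,35),.11)
s,d=cam("scene"),cam("side")
O=tri(s,(282.8,299.8),d,(267,268));Op=plane(s,(283,299.5),.017)
Bl=P((432,77),.017)
print("S",S,"S2",S2,"L",L,"L from plate",S-.065*x)
for n,v in dict(tip=tip,h=h,blue=Bl,orange=Op[:2],orside=plane(d,(267,267.5),.017)[:2],grip=g,jar=P((418,316),.09)).items():
    q=v-S;print(n,v,"r",np.linalg.norm(q),"rel ang",np.degrees(np.arctan2(q@[-x[1],x[0]],q@x)))
l=S-.065*x;q=g-l;print("lever r",np.linalg.norm(q),"ang",np.degrees(np.arctan2(q[1],q[0])))
q=g-L;print("lever r",np.linalg.norm(q),"ang",np.degrees(np.arctan2(q[1],q[0])))
E
```

```text
edges 0.2830644303522409 0.3306080506297255
angle x -14.063431298495614 perp -0.008925142127263919
S [ 0.5587 -0.0191] S2 [ 0.5675 -0.024 ] L [ 0.5044 -0.0082] L from plate [ 0.4956 -0.0033]
tip [ 0.717  -0.0567] r 0.1627433075325542 rel ang 0.6894437384618163
h [ 0.6864 -0.0503] r 0.1314858372378171 rel ang 0.32988072262541723
blue [ 0.7027 -0.1335] r 0.1839467080783049 rel ang -24.400297341221272
orange [0.7421 0.0198] r 0.18751965839183546 rel ang 26.014677118397383
orside [0.7377 0.0181] r 0.1828928625551542 rel ang 25.79150817663375
grip [ 0.4884 -0.0811] r 0.09373887851499725 rel ang -124.48724288503762
jar [ 0.4922 -0.2238] r 0.21529896483431682 rel ang -93.91527403537802
lever r 0.07817900284923092 ang -95.2911395008211
lever r 0.07462227434825894 ang -102.41736983355715
```

```bash

python3 -m jog '{"travel":[[-12,0,-10],[-12,0,-10],[-12,0,-10],[-12,0,-10],[-12,0,-10]],"dr":[[0,0,6.5],[0,0,6.5],[0,0,6.5],[0,0,6.5],[0,0,6.5]],"jaw":[0,0,0,0,0]}'
python3 -m jog '{"travel":[[0,0,-6],[0,0,-6],[0,0,-6],[0,0,-6],[0,0,0]],"dr":[[0,0,6.5],[0,0,6.5],[0,0,6.5],[0,0,6.5],[0,0,0]],"jaw":[0,0,0,0,0]}'
python3 - <<'E'
from h import *
np.set_printoptions(precision=4,suppress=True)
st=get_state();im=read_camera("wrist")
cv2.imwrite("pics/w2.png",im[:,:,::-1]);print(st["eef_pos"],st["tcp_rot"],st["contact_force"],st["qpos"])
c=cam("wrist",st);M=Ro.from_quat(st["tcp_rot"]).as_matrix();print("tool x yaw",np.degrees(np.arctan2(M[1,0],M[0,0])),"z",M[:,2])
print([(tuple(a),tuple(b)) for a,b in blobs(im,(20,150,60),(32,255,255),(0,0,640,480),40)])
print("tcp px",proj(c,st["eef_pos"]),"grip pred px",proj(c,[.489,-.079,.135]),"hub",proj(c,[.496,-.004,.1]))
E
```

```text
time: 1.82
eef_pos: [0.4866, -0.0895, 0.2361]
tcp_rot: [0.871, 0.491, -0.001, -0.0]
contact_force: [-0.0, 0.7, 0.1]
opening: 0.998
time: 2.23
eef_pos: [0.4864, -0.0893, 0.2113]
tcp_rot: [0.74, 0.673, -0.001, -0.002]
contact_force: [0.2, -0.3, -0.7]
opening: 0.998
[ 0.4864 -0.0893  0.2113] [ 0.7401  0.6725 -0.001  -0.0016] [ 0.1749 -0.3147 -0.7405] [-0.3867 -0.0986  2.0286 -0.0005  1.2153 -0.291 ]
tool x yaw 84.52211804327186 z [-0.0036  0.001  -1.    ]
[((np.float64(319.0), np.float64(231.2)), (np.int64(307), np.int64(210), np.int64(25), np.int64(42), np.int64(810)))]
tcp px [318.473  319.2804] grip pred px [321.1684 238.3837] hub [320.8509 107.0841]
```

View pics/w2.png

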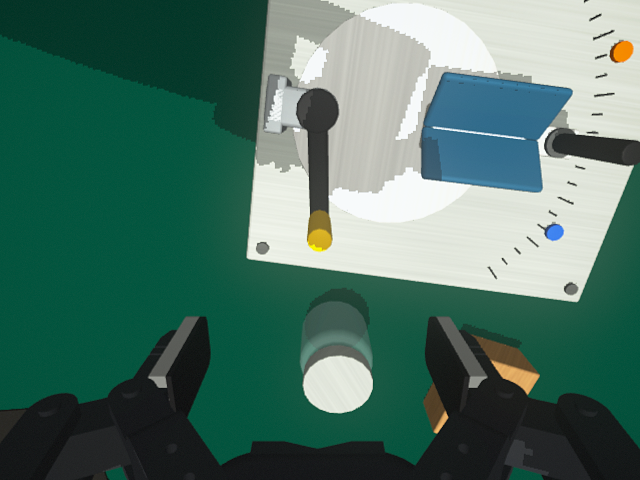

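Wrist view 2: grip top (319,238), hub (319,110), orange (622,51), blue (554,232); lever bearing ≈ −95.5°, grip at ≈(0.488, −0.079). Going down on the grip.

```bash

python3 -m jog '{"travel":[[0.5,5,-22],[1,5,-23],[0,0.5,-23],[0,0,-22],[0,0,-22]],"dr":[[0,0,0],[0,0,0],[0,0,0],[0,0,0],[0,0,0]],"jaw":[0,0,0,0,0]}' 40
python3 -m jog '{"travel":[[0,0,0],[0,0,0],[0,0,0],[0,0,0],[0,0,0]],"dr":[[0,0,0],[0,0,0],[0,0,0],[0,0,0],[0,0,0]],"jaw":[255,255,255,255,255]}' 40
python3 -m jog '{"travel":[[0,0,0],[0,0,0],[0,0,0],[0,0,0],[0,0,0]],"dr":[[0,0,0],[0,0,0],[0,0,0],[0,0,0],[0,0,0]],"jaw":[255,255,255,255,255]}'
python3 -c "
from plant import *
s=get_state();print(s['eef_pos'],s['contact_force'],s['opening'],s['qpos'])"
```

```text
time: 2.7
eef_pos: [0.4895, -0.0786, 0.1008]
tcp_rot: [0.741, 0.671, 0.0, 0.0]
contact_force: [-0.7, -0.1, 0.4]
opening: 0.997
time: 3.12
eef_pos: [0.4907, -0.0787, 0.1032]
tcp_rot: [0.74, 0.672, 0.001, 0.002]
contact_force: [-0.6, -0.1, 0.3]
opening: 0.296
time: 3.53
eef_pos: [0.4906, -0.0787, 0.103]
tcp_rot: [0.74, 0.673, 0.001, 0.001]
contact_force: [-0.3, 0.2, 6.3]
opening: 0.171
[ 0.49062935 -0.07865536  0.10297197] [-0.33633711  0.18612802  6.29536292] 0.17102585322195266 [-3.63297370e-01  4.06305456e-02  2.10950028e+00 -3.47351852e-04
  9.88426285e-01 -2.67593990e-01]
```

```bash

python3 -m jog '{"travel":[[0,0,1.5],[3.9,-0.2,0.2],[3.9,-0.1,0.2],[0,0,0],[0,0,0]],"dr":[[0,0,0],[0,0,3],[0,0,3],[0,0,0],[0,0,0]],"jaw":[255,255,255,255,255]}'
python3 -m jog '{"travel":[[3.9,0.2,0.2],[3.9,0.3,0.2],[3.9,0.6,0.2],[3.9,0.7,0.2],[0,0,0]],"dr":[[0,0,3],[0,0,3],[0,0,3],[0,0,3],[0,0,0]],"jaw":[255,255,255,255,255]}'
python3 -m jog '{"travel":[[3.8,1,0.2],[3.8,1.1,0.2],[3.7,1.4,0.2],[3.6,1.5,0.2],[0,0,0]],"dr":[[0,0,3],[0,0,3],[0,0,3],[0,0,3],[0,0,0]],"jaw":[255,255,255,255,255]}'
```

```text
time: 3.95
eef_pos: [0.4975, -0.0785, 0.1033]
tcp_rot: [0.704, 0.71, 0.0, 0.0]
contact_force: [1.0, 0.4, 1.0]
opening: 0.177
time: 4.37
eef_pos: [0.5126, -0.0761, 0.1038]
tcp_rot: [0.626, 0.78, 0.0, -0.001]
contact_force: [-0.2, 2.4, 1.6]
opening: 0.174
time: 4.78
eef_pos: [0.5268, -0.0706, 0.1043]
tcp_rot: [0.541, 0.841, 0.0, -0.002]
contact_force: [-2.3, 3.3, 3.2]
opening: 0.173
```

```bash

python3 -m jog '{"travel":[[3.3,2.2,0],[3.5,1.9,0.1],[3.4,2.1,0.1],[3.3,2.3,0.1],[0,0,0]],"dr":[[0,0,3],[0,0,3],[0,0,3],[0,0,3],[0,0,0]],"jaw":[255,255,255,255,255]}'
python3 -m jog '{"travel":[[3.1,2.4,0.1],[3,2.6,0.1],[2.8,2.8,0.1],[2.7,2.8,0.1],[0,0,0]],"dr":[[0,0,3],[0,0,3],[0,0,3],[0,0,3],[0,0,0]],"jaw":[255,255,255,255,255]}'
python3 -m jog '{"travel":[[2.5,3,0.2],[2.4,3.1,0.2],[2.2,3.3,0.2],[2,3.3,0.2],[0,0,0]],"dr":[[0,0,3],[0,0,3],[0,0,3],[0,0,3],[0,0,0]],"jaw":[255,255,255,255,255]}'
python3 - <<'E'
from h import *
cv2.imwrite("pics/s3.png",cv2.resize(read_camera("scene")[150:350,200:460],None,fx=3,fy=3)[:,:,::-1])
print(get_state()["contact_force"])
E
```

```text
time: 5.2
eef_pos: [0.5398, -0.0621, 0.105]
tcp_rot: [0.45, 0.893, -0.0, -0.002]
contact_force: [-6.2, 3.9, 5.3]
opening: 0.168
time: 5.62
eef_pos: [0.5505, -0.0512, 0.1057]
tcp_rot: [0.354, 0.935, -0.0, -0.004]
contact_force: [-9.1, 4.1, 8.7]
opening: 0.172
time: 6.03
eef_pos: [0.5585, -0.0385, 0.1064]
tcp_rot: [0.254, 0.967, -0.0, -0.005]
contact_force: [-11.7, 4.1, 10.1]
opening: 0.172
[-11.55228908   4.18177505  11.04625698]
```

View pics/s3.png

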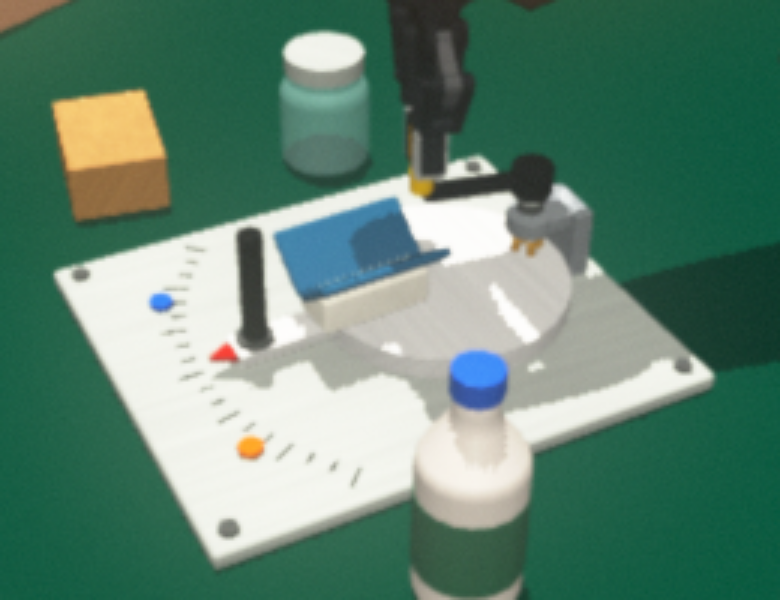

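Crop: lever followed to ≈−30° bearing, pads (brass) clear visible under the bracket; pointer unmoved at the mid scale. Radial load building, so refit the arc.

```bash
python3 - <<'E'
import numpy as np
from scipy.optimize import least_squares
p=np.array([[.4906,-.0787],[.4975,-.0785],[.5126,-.0761],[.5268,-.0706],[.5398,-.0621],[.5505,-.0512],[.5585,-.0385]])
r=least_squares(lambda c:np.hypot(*(p-c).T)-.075,[.4935,-.005]);print(r.x,r.fun)
r2=least_squares(lambda c:np.hypot(*(p-c[:2]).T)-c[2],[.4935,-.005,.075]);print(r2.x,r2.fun)
c=r.x;print(np.degrees(np.arctan2(*(p-c).T[::-1])))
E
```

```text
[ 0.49229478 -0.00382851] [-1.09326112e-04 -1.47301722e-04  6.97731020e-05  1.60112878e-04
  1.81864905e-04  4.60250593e-05 -2.65514068e-04]
[ 0.49351851 -0.00597494  0.07270638] [ 7.72192954e-05 -7.21122859e-05 -3.15734516e-05 -1.48667370e-05
  3.97453016e-05  4.11027358e-05 -3.95135582e-05]
[-91.29671917 -86.01246323 -74.30689461 -62.67163075 -50.81172543
 -39.1411176  -27.6409304 ]
```

```bash

python3 -m jog '{"travel":[[-1.5,4,1],[0.5,4,1],[1.2,4.1,1],[1.1,4.1,0.3],[0,0,0]],"dr":[[0,0,3],[0,0,3],[0,0,3],[0,0,3],[0,0,0]],"jaw":[255,255,255,255,255]}'
python3 -m jog '{"travel":[[0.8,3.8,0.2],[0,0,0],[0,0,0]],"dr":[[0,0,3],[0,0,0],[0,0,0]],"jaw":[255,255,255]}'
```

```text
time: 6.5
eef_pos: [0.563, -0.0242, 0.1079]
tcp_rot: [0.152, 0.988, -0.001, 0.001]
contact_force: [4.3, -2.9, -8.0]
opening: 0.17
time: 6.75
eef_pos: [0.5638, -0.0205, 0.1081]
tcp_rot: [0.127, 0.992, -0.001, 0.0]
contact_force: [4.3, -3.1, -9.1]
opening: 0.172
```

```bash

python3 -m jog '{"travel":[[0,0,0],[0,0,0],[0,0,0],[0,0,0],[0,0,0]],"dr":[[0,0,0],[0,0,0],[0,0,0],[0,0,0],[0,0,0]],"jaw":[0,0,0,0,0]}'
python3 -m jog '{"travel":[[0,0,25],[0,0,25],[0,0,20],[10,-3,5],[10,-3,0]],"dr":[[0,0,0],[0,0,0],[0,0,0],[0,0,0],[0,0,0]],"jaw":[0,0,0,0,0]}'
python3 -m jog '{"travel":[[10,-3,0],[10,-3,0],[10,-3,0],[0,0,0],[0,0,0]],"dr":[[0,0,0],[0,0,0],[0,0,0],[0,0,0],[0,0,0]],"jaw":[0,0,0,0,0]}'
python3 - <<'E'
from h import *
np.set_printoptions(precision=4,suppress=True)
st=get_state();im=read_camera("wrist");np.save("w4.npy",dict(st),allow_pickle=True)
cv2.imwrite("pics/w4.png",im[:,:,::-1]);print(st["eef_pos"],st["tcp_rot"],st["qpos"],st["contact_force"])
s,d=cam("scene"),cam("side")
print("bottle",plane(s,(356,345),0),plane(d,(237,330),0),"cap tri",tri(s,(359.5,273),d,(232,262)))
c=cam("wrist",st)
for n,l,h in(("or",(8,170,120),(17,255,255)),("red",(0,170,100),(5,255,255)),("yel",(20,150,60),(32,255,255))):
    print(n,[(tuple(a),tuple(map(int,b)),plane(c,a,{"or":.017,"red":.026,"yel":.137}[n])) for a,b in blobs(im,l,h,(0,0,640,480),15)])
E
```

```text
time: 7.17
eef_pos: [0.5643, -0.0198, 0.1105]
tcp_rot: [0.126, 0.992, 0.0, 0.0]
contact_force: [-0.8, -1.0, 0.4]
opening: 0.87
time: 7.58
eef_pos: [0.5858, -0.026, 0.1882]
tcp_rot: [0.126, 0.992, -0.0, 0.003]
contact_force: [-0.3, 0.6, 0.1]
opening: 0.999
time: 8.0
eef_pos: [0.6138, -0.035, 0.1832]
tcp_rot: [0.126, 0.992, 0.0, -0.001]
contact_force: [-0.7, -1.3, 0.2]
opening: 0.995
[ 0.6138 -0.035   0.1832] [ 0.1264  0.992   0.0001 -0.0014] [-0.2218  0.1999  1.771   0.      1.1736 -1.5392] [-0.6898 -1.2779  0.249 ]
bottle [0.7055 0.165  0.    ] [ 0.707   0.1617 -0.    ] cap tri [0.7044 0.1608 0.1487]
or [((np.float64(402.1), np.float64(328.3)), (394, 321, 17, 15, 194), array([0.7387, 0.0148, 0.017 ]))]
red []
yel [((np.float64(319.9), np.float64(179.5)), (305, 159, 31, 41, 975), array([ 0.5644, -0.0201,  0.137 ]))]
```

View pics/w4.png

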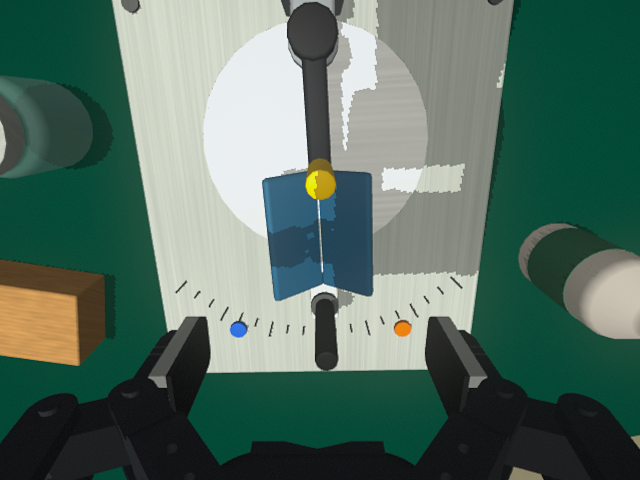

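Wrist view 3: lever now points at the pointer side (grip (320,180)), handle top (326,362), orange (402,328), blue (239,329), flange disc centre ≈(315,133); nothing disturbed.

```bash
python3 - <<'E'
from h import *
np.set_printoptions(precision=4,suppress=True)
st=np.load("w4.npy",allow_pickle=True).item();c=cam("wrist",st)
S=plane(c,(315,133),.03)[:2];h=plane(c,(326,362),.11)[:2];hb=plane(c,(323,303),.034)[:2];O=plane(c,(402.1,328.3),.0165)[:2]
S2=np.array([.493,-.005])+.065*np.array([np.cos(np.radians(-14)),np.sin(np.radians(-14))])
for s in (S,S2):
  print(s,[(n,v,np.linalg.norm(v-s),np.degrees(np.arctan2(*(v-s)[::-1]))) for n,v in(("h",h),("hb",hb),("O",O))])
E
```

```text
[ 0.548 -0.019] [('h', array([ 0.6894, -0.0479]), np.float64(0.14430482323548702), np.float64(-11.529800706809352)), ('hb', array([ 0.6857, -0.048 ]), np.float64(0.14068607370300307), np.float64(-11.860693108239362)), ('O', array([0.7391, 0.0148]), np.float64(0.1939975262502047), np.float64(10.048634560025551))]
[ 0.5561 -0.0207] [('h', array([ 0.6894, -0.0479]), np.float64(0.1361036693514563), np.float64(-11.512334636305743)), ('hb', array([ 0.6857, -0.048 ]), np.float64(0.13248481077990157), np.float64(-11.863233247775437)), ('O', array([0.7391, 0.0148]), np.float64(0.18641143466275165), np.float64(10.987593642118593))]
```

```bash

python3 -m jog '{"travel":[[25,-4.5,0],[25,-4.5,0],[24,-4,-20],[0,0,-25],[0,0,-25]],"dr":[[0,0,0],[0,0,0],[0,0,0],[0,0,0],[0,0,0]],"jaw":[0,0,0,0,0]}'
python3 -m jog '{"travel":[[0,0,-20],[0,0,-20],[0,0,0],[0,0,0],[0,0,0]],"dr":[[0,0,0],[0,0,0],[0,0,0],[0,0,0],[0,0,0]],"jaw":[0,0,255,255,255]}' 40
python3 -m jog '{"travel":[[0,0,0],[0,0,0],[0,0,0],[0,0,0],[0,0,0]],"dr":[[0,0,0],[0,0,0],[0,0,0],[0,0,0],[0,0,0]],"jaw":[255,255,255,255,255]}'
```

```text
time: 8.47
eef_pos: [0.6891, -0.048, 0.1144]
tcp_rot: [0.126, 0.992, -0.0, 0.001]
contact_force: [0.2, -0.8, -0.7]
opening: 1.001
time: 8.88
eef_pos: [0.6885, -0.0479, 0.076]
tcp_rot: [0.126, 0.992, -0.0, 0.001]
contact_force: [1.0, 0.3, 0.2]
opening: 0.603
time: 9.3
eef_pos: [0.689, -0.0481, 0.0768]
tcp_rot: [0.126, 0.992, -0.0, 0.001]
contact_force: [-1.2, -0.0, 5.3]
opening: 0.171
```

```bash

python3 -m jog '{"travel":[[0.7,3.5,0.8],[0.6,3.5,0.7],[0,0,0]],"dr":[[0,0,1.5],[0,0,1.5],[0,0,0]],"jaw":[255,255,255]}'
python3 -m jog '{"travel":[[0.5,3.5,0],[0.4,3.5,0],[0.3,3.5,0],[0.2,3.6,0],[0.1,3.6,0]],"dr":[[0,0,1.5],[0,0,1.5],[0,0,1.5],[0,0,1.5],[0,0,1.5]],"jaw":[255,255,255,255,255]}'
```

```text
time: 9.55
eef_pos: [0.6902, -0.0408, 0.0769]
tcp_rot: [0.099, 0.995, -0.0, 0.001]
contact_force: [1.5, -0.6, 2.6]
opening: 0.17
time: 9.97
eef_pos: [0.6915, -0.023, 0.0769]
tcp_rot: [0.033, 0.999, -0.0, 0.001]
contact_force: [1.8, -3.1, 3.9]
opening: 0.173
```

```bash

python3 -m jog '{"travel":[[0,3.6,0],[-0.1,3.6,0],[-0.2,3.6,0],[-0.3,3.6,0],[-0.4,3.5,0]],"dr":[[0,0,1.5],[0,0,1.5],[0,0,1.5],[0,0,1.5],[0,0,1.5]],"jaw":[255,255,255,255,255]}'
python3 -m jog '{"travel":[[-0.5,3.5,0],[-0.5,3.5,0],[0,0,0],[0,0,0]],"dr":[[0,0,1.5],[0,0,1.5],[0,0,0],[0,0,0]],"jaw":[255,255,255,255]}'
python3 - <<'E'
from h import *
np.set_printoptions(precision=4,suppress=True)
print(get_state()["eef_pos"])
a=read_camera("scene")[220:340,220:380];b=read_camera("side")[190:310,240:400]
cv2.imwrite("pics/p5.png",np.hstack([cv2.resize(a,None,fx=2.5,fy=2.5),cv2.resize(b,None,fx=2.5,fy=2.5)])[:,:,::-1])
E
```

```text
time: 10.38
eef_pos: [0.6905, -0.005, 0.0769]
tcp_rot: [-0.032, 0.999, -0.0, 0.001]
contact_force: [3.8, -2.5, 4.6]
opening: 0.176
time: 10.72
eef_pos: [0.6892, 0.0028, 0.0769]
tcp_rot: [-0.058, 0.998, 0.0, 0.001]
contact_force: [2.9, -0.4, 5.8]
opening: 0.174
[0.6892 0.0028 0.0769]
```

View pics/p5.png

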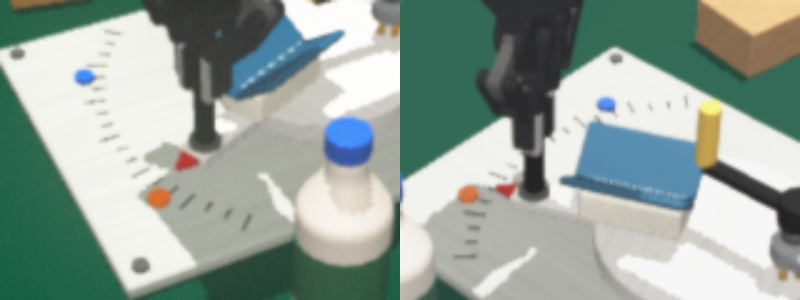

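Crops show the pointer tip just short of the orange button (scene orange (283.6,298.8), side (267,267.6)). Measuring it against the marker in the same views.

```bash
python3 - <<'E'
from h import *
np.set_printoptions(precision=4,suppress=True)
S=np.array([.5561,-.0207])
A={}
for n,bx in(("scene",(230,230,310,330)),("side",(250,240,300,290))):
    im=read_camera(n);hs=cv2.cvtColor(im,cv2.COLOR_RGB2HSV).astype(float);x0,y0,x1,y1=bx;c=cam(n)
    sub=hs[y0:y1,x0:x1];H,s,v=sub[...,0],sub[...,1],sub[...,2]
    for nm,m,z in(("or",(H>=6)&(H<=18)&(s>140)&(v>100),.016),("red",((H<=4)|(H>=174))&(s>120)&(v>60),.026)):
        ys,xs=np.nonzero(m);p=np.array([xs.mean()+x0,ys.mean()+y0]);A[n,nm]=p
        X=plane(c,p,z);q=X[:2]-S;print(n,nm,len(xs),p,X,"r",np.hypot(*q),"ang",np.degrees(np.arctan2(q[1],q[0])),xs.min()+x0,xs.max()+x0,ys.min()+y0,ys.max()+y0)
for nm in("or","red"):
    X=tri(cam("scene"),A["scene",nm],cam("side"),A["side",nm]);q=X[:2]-S;print(nm,X,np.hypot(*q),np.degrees(np.arctan2(q[1],q[0])))
E
```

```text
scene or 49 [283.1429 298.7347] [0.7402 0.0175 0.016 ] r 0.18801091766416286 ang 11.72556390030971 279 287 296 302
scene red 37 [293.9459 283.973 ] [0.7091 0.0083 0.026 ] r 0.15577051405565934 ang 10.731677369085908 291 298 281 287
side or 35 [266.9143 267.4571] [0.7386 0.0171 0.016 ] r 0.18637036918445948 ang 11.71025197999742 264 270 265 270
side red 22 [282.     265.1818] [0.7114 0.0078 0.026 ] r 0.15790859897068094 ang 10.399884645923791 279 285 264 267
or [0.7393 0.0161 0.0148] 0.18691185631278975 11.364341945596808
red [0.7103 0.0097 0.0278] 0.15713135168954662 11.165673569055159
```

```bash

python3 -m jog '{"travel":[[-0.4,2,0],[-0.4,1.9,0],[0,0,0],[0,0,0]],"dr":[[0,0,0.8],[0,0,0.8],[0,0,0],[0,0,0]],"jaw":[255,255,255,255]}'
python3 -m jog '{"travel":[[0,0,0],[0,0,0],[0,0,0],[0,0,0],[0,0,0]],"dr":[[0,0,0],[0,0,0],[0,0,0],[0,0,0],[0,0,0]],"jaw":[0,0,0,0,0]}'
python3 -m jog '{"travel":[[0,0,25],[0,0,30],[0,0,30],[0,0,20],[0,0,0]],"dr":[[0,0,0],[0,0,0],[0,0,0],[0,0,0],[0,0,0]],"jaw":[0,0,0,0,0]}'
cat > m.py <<'E'
from h import *
np.set_printoptions(precision=4,suppress=True)
S=np.array([.5561,-.0207])
print(get_state()["eef_pos"],get_state()["qpos"])
for n,bx in(("scene",(230,230,310,330)),("side",(250,240,300,290))):
    im=read_camera(n);hs=cv2.cvtColor(im,cv2.COLOR_RGB2HSV).astype(float);x0,y0,x1,y1=bx;c=cam(n)
    sub=hs[y0:y1,x0:x1];H,s,v=sub[...,0],sub[...,1],sub[...,2]
    for nm,m,z in(("or",(H>=6)&(H<=18)&(s>140)&(v>100),.016),("red",((H<=4)|(H>=174))&(s>120)&(v>60),.026)):
        ys,xs=np.nonzero(m);p=np.array([xs.mean()+x0,ys.mean()+y0])
        X=plane(c,p,z);q=X[:2]-S;print(n,nm,len(xs),p,X,"ang",np.degrees(np.arctan2(q[1],q[0])))
E
python3 m.py
```

```text
time: 11.25
eef_pos: [0.6885, 0.0064, 0.0769]
tcp_rot: [-0.072, 0.997, 0.0, 0.001]
contact_force: [4.0, -1.3, 5.7]
opening: 0.174
time: 11.67
eef_pos: [0.6868, 0.0061, 0.075]
tcp_rot: [-0.071, 0.997, 0.001, -0.002]
contact_force: [-0.9, -0.9, -1.6]
opening: 0.872
time: 12.08
eef_pos: [0.6909, 0.0054, 0.1881]
tcp_rot: [-0.071, 0.997, -0.001, 0.005]
contact_force: [0.6, -0.1, 1.7]
opening: 0.996
[0.6909 0.0054 0.1881] [-0.1388  0.3495  1.5779  0.0003  1.2041 -1.8512]
scene or 49 [283.3265 298.449 ] [0.7395 0.0171 0.016 ] ang 11.656124381873473
scene red 33 [295.7576 285.1515] [0.7086 0.0128 0.026 ] ang 12.39726506452108
side or 33 [266.7576 267.5758] [0.7387 0.0176 0.016 ] ang 11.833784309727983
side red 26 [281.5    266.5769] [0.7102 0.0116 0.026 ] ang 11.842231120367689
```

```bash

python3 -m jog '{"travel":[[-32,-6.5,0],[-32,-6.5,0],[-32,-6.5,0],[-31,-6.5,0],[0,0,-15]],"dr":[[0,0,-5.7],[0,0,-5.7],[0,0,-5.7],[0,0,-5.7],[0,0,0]],"jaw":[0,0,0,0,0]}'
python3 -m jog '{"travel":[[0,0,-22],[0,0,-22],[0,0,-20],[0,0,0],[0,0,0]],"dr":[[0,0,0],[0,0,0],[0,0,0],[0,0,0],[0,0,0]],"jaw":[0,0,0,0,0]}'
python3 - <<'E'
from plant import *
print(get_state()["eef_pos"],get_state()["contact_force"])
E
```

```text
time: 12.6
eef_pos: [0.5564, -0.0204, 0.1653]
tcp_rot: [0.13, 0.992, -0.0, -0.002]
contact_force: [1.5, -0.4, 0.0]
opening: 1.001
time: 13.02
eef_pos: [0.5586, -0.0198, 0.0992]
tcp_rot: [0.128, 0.992, 0.0, -0.004]
contact_force: [-0.7, 0.3, 0.1]
opening: 1.001
[ 0.55859125 -0.01983754  0.0991801 ] [-0.72978722  0.32257498  0.10087925]
```

```bash

python3 -m jog '{"travel":[[5,-0.5,9],[0,0,0],[0,0,0],[0,0,0],[0,0,0]],"dr":[[0,0,0],[0,0,0],[0,0,0],[0,0,0],[0,0,0]],"jaw":[0,0,255,255,255]}' 40
python3 -m jog '{"travel":[[0,0,0],[0,0,0],[0,0,0],[0,0,0],[0,0,0]],"dr":[[0,0,0],[0,0,0],[0,0,0],[0,0,0],[0,0,0]],"jaw":[255,255,255,255,255]}'
```

```text
time: 13.43
eef_pos: [0.5665, -0.0209, 0.1122]
tcp_rot: [0.128, 0.992, -0.0, 0.001]
contact_force: [-0.4, -0.0, 0.4]
opening: 0.605
time: 13.85
eef_pos: [0.5659, -0.0209, 0.1114]
tcp_rot: [0.128, 0.992, -0.0, -0.0]
contact_force: [-0.8, -0.2, 1.3]
opening: 0.172
```

```bash

python3 -m jog '{"travel":[[-1,-3.8,-0.2],[-1.1,-3.7,-0.2],[-1.4,-3.7,-0.2],[-1.5,-3.6,-0.2],[0,0,0]],"dr":[[0,0,-3],[0,0,-3],[0,0,-3],[0,0,-3],[0,0,0]],"jaw":[255,255,255,255,255]}'
python3 -m jog '{"travel":[[-1.7,-3.5,-0.2],[-1.9,-3.4,-0.2],[-2.1,-3.3,-0.2],[-2.2,-3.2,-0.2],[0,0,0]],"dr":[[0,0,-3],[0,0,-3],[0,0,-3],[0,0,-3],[0,0,0]],"jaw":[255,255,255,255,255]}'
```

```text
time: 14.27
eef_pos: [0.5612, -0.0361, 0.1106]
tcp_rot: [0.232, 0.973, -0.0, 0.0]
contact_force: [1.2, -0.5, -1.4]
opening: 0.169
time: 14.68
eef_pos: [0.5535, -0.0495, 0.1098]
tcp_rot: [0.332, 0.943, -0.0, 0.001]
contact_force: [0.5, -1.0, -0.0]
opening: 0.174
```

```bash

python3 -m jog '{"travel":[[-2.4,-3.1,-0.2],[-2.5,-3,-0.2],[-2.7,-2.8,-0.2],[-2.9,-2.7,-0.2],[0,0,0]],"dr":[[0,0,-3],[0,0,-3],[0,0,-3],[0,0,-3],[0,0,0]],"jaw":[255,255,255,255,255]}'
python3 -m jog '{"travel":[[-3,-2.5,-0.2],[-3.1,-2.4,-0.2],[0,0,0],[0,0,0]],"dr":[[0,0,-3],[0,0,-3],[0,0,0],[0,0,0]],"jaw":[255,255,255,255]}'
```

```text
time: 15.1
eef_pos: [0.5431, -0.0611, 0.109]
tcp_rot: [0.428, 0.904, -0.0, 0.001]
contact_force: [2.2, -0.9, -2.2]
opening: 0.173
time: 15.43
eef_pos: [0.5371, -0.066, 0.1086]
tcp_rot: [0.474, 0.881, -0.0, 0.001]
contact_force: [3.0, -3.5, -2.5]
opening: 0.171
```

```bash

python3 -m jog '{"travel":[[-2.6,-3,-0.3],[-2.9,-2.9,-0.3],[0,0,0],[0,0,0]],"dr":[[0,0,-3],[0,0,-3],[0,0,0],[0,0,0]],"jaw":[255,255,255,255]}'
python3 -m jog '{"travel":[[-3.4,-1.9,-0.3],[-3.5,-1.7,-0.3],[0,0,0],[0,0,0]],"dr":[[0,0,-3],[0,0,-3],[0,0,0],[0,0,0]],"jaw":[255,255,255,255]}'
python3 - <<'E'
from plant import *
s=[get_state()];print(s[0]["contact_force"],s[0]["wrist_torque"])
E
```

```text
time: 15.77
eef_pos: [0.5306, -0.0705, 0.108]
tcp_rot: [0.519, 0.855, 0.0, -0.001]
contact_force: [-0.6, 2.4, 1.7]
opening: 0.163
time: 16.1
eef_pos: [0.5242, -0.074, 0.1077]
tcp_rot: [0.563, 0.826, 0.001, -0.001]
contact_force: [-0.6, 5.4, 3.7]
opening: 0.173
[-0.62494748  5.39095991  3.72480265] [ 0.78223301  0.08300189 -0.02776654]
```

```bash

python3 -m jog '{"travel":[[-4.2,-0.5,0],[-3.7,-1.3,0],[0,0,0],[0,0,0]],"dr":[[0,0,-3],[0,0,-3],[0,0,0],[0,0,0]],"jaw":[255,255,255,255]}'
python3 -m jog '{"travel":[[-3.8,-1.1,-0.2],[-3.8,-0.9,-0.2],[0,0,0],[0,0,0]],"dr":[[0,0,-3],[0,0,-3],[0,0,0],[0,0,0]],"jaw":[255,255,255,255]}'
```

```text
time: 16.43
eef_pos: [0.517, -0.0767, 0.1075]
tcp_rot: [0.606, 0.796, 0.001, 0.001]
contact_force: [3.3, 3.2, -0.5]
opening: 0.172
time: 16.77
eef_pos: [0.5097, -0.0787, 0.1073]
tcp_rot: [0.647, 0.763, 0.001, 0.001]
contact_force: [4.9, 3.8, 0.9]
opening: 0.17
```

```bash

python3 -m jog '{"travel":[[-2,-0.3,-0.1],[-2,-0.2,-0.1],[-2,-0.2,-0.1],[-2,-0.1,-0.1],[0,0,0]],"dr":[[0,0,-1.5],[0,0,-1.5],[0,0,-1.5],[0,0,-1.5],[0,0,0]],"jaw":[255,255,255,255,255]}'
python3 -c "
from plant import *
print(get_state()['contact_force'])"
python3 -m jog '{"travel":[[-2,0,-0.1],[-2,0,-0.1],[0,0,0]],"dr":[[0,0,-1.5],[0,0,-1.5],[0,0,0]],"jaw":[255,255,255]}'
python3 m.py
```

```text
time: 17.18
eef_pos: [0.5027, -0.0799, 0.1071]
tcp_rot: [0.686, 0.728, 0.002, 0.003]
contact_force: [7.9, 2.4, -1.9]
opening: 0.178
[ 7.9415935   2.41834835 -1.9287734 ]
time: 17.43
eef_pos: [0.4991, -0.0803, 0.107]
tcp_rot: [0.705, 0.71, 0.002, 0.003]
contact_force: [9.1, 1.4, -2.0]
opening: 0.173
[ 0.4991 -0.0803  0.107 ] [-0.3606  0.0514  2.0896  0.0007  0.9934 -0.3683]
scene or 44 [283.2273 298.6818] [0.74   0.0175 0.016 ] ang 11.733689460330313
scene red 34 [295.4706 284.7941] [0.7084 0.0118 0.026 ] ang 12.027955873660375
side or 22 [266.6364 267.7727] [0.7386 0.0181 0.016 ] ang 12.01484935504205
side red 25 [281.64 266.44] [0.7102 0.0112 0.026 ] ang 11.682310130861074
```

```bash

python3 -m jog '{"travel":[[-1.5,0,0],[-1,0,0],[0,0,0]],"dr":[[0,0,-1],[0,0,-0.8],[0,0,0]],"jaw":[255,255,255]}'
python3 -m jog '{"travel":[[0,0,0]],"dr":[[0,0,0]],"jaw":[255]}'
python3 -m jog '{"travel":[[0,0,0]],"dr":[[0,0,0]],"jaw":[255]}'
```

```text
time: 17.78
eef_pos: [0.497, -0.0804, 0.107]
tcp_rot: [0.715, 0.699, 0.002, 0.003]
contact_force: [9.3, 1.6, -3.8]
opening: 0.173
time: 17.87
eef_pos: [0.497, -0.0803, 0.107]
tcp_rot: [0.715, 0.699, 0.002, 0.003]
contact_force: [8.9, 1.8, -3.1]
opening: 0.17
time: 17.95
eef_pos: [0.4969, -0.0804, 0.1069]
tcp_rot: [0.715, 0.699, 0.002, 0.003]
contact_force: [10.2, 1.0, -2.9]
opening: 0.17
```

```bash

python3 -m jog '{"travel":[[2,0,0],[1,0,0.5],[0,0,0],[0,0,0]],"dr":[[0,0,0],[0,0,0],[0,0,0],[0,0,0]],"jaw":[255,255,255,255]}'
python3 -m jog '{"travel":[[0,0,0],[0,0,0],[0,0,0],[0,0,0],[0,0,0]],"dr":[[0,0,0],[0,0,0],[0,0,0],[0,0,0],[0,0,0]],"jaw":[0,0,0,0,0]}'
python3 -m jog '{"travel":[[0,0,25],[0,0,25],[0,0,30],[0,-10,30],[0,-10,0]],"dr":[[0,0,0],[0,0,0],[0,0,0],[0,0,0],[0,0,0]],"jaw":[0,0,0,0,0]}'
python3 m.py
python3 - <<'E'
from h import *
st=get_state();im=read_camera("wrist");c=cam("wrist",st)
for a,b in blobs(im,(20,150,60),(32,255,255),(0,0,640,480),40): print(a,b,plane(c,(b[0]+b[2]/2,b[1]+b[3]-12),.135))
cv2.imwrite("pics/w6.png",im[:,:,::-1])
E
```

```text
time: 18.28
eef_pos: [0.4981, -0.0803, 0.107]
tcp_rot: [0.715, 0.699, 0.0, 0.001]
contact_force: [5.6, -0.1, -1.6]
opening: 0.172
time: 18.7
eef_pos: [0.4966, -0.0797, 0.1066]
tcp_rot: [0.716, 0.698, -0.0, -0.0]
contact_force: [-0.9, 0.7, 0.0]
opening: 0.868
time: 19.12
eef_pos: [0.5003, -0.101, 0.2242]
tcp_rot: [0.716, 0.698, 0.002, 0.006]
contact_force: [0.1, -0.0, 0.9]
opening: 0.998
[ 0.5003 -0.101   0.2242] [-0.3981 -0.0821  1.9892 -0.0003  1.2224 -0.3731]
scene or 44 [283.2273 298.6818] [0.74   0.0175 0.016 ] ang 11.733689460330313
scene red 34 [295.1471 284.6765] [0.7087 0.0111 0.026 ] ang 11.788971085109758
side or 30 [266.8    267.3333] [0.739  0.0169 0.016 ] ang 11.62913962271418
side red 25 [281.6  266.36] [0.7103 0.011  0.026 ] ang 11.61344973831317
[322.7 210.6] [311 192  25  37 724] [ 0.50209717 -0.07935342  0.135     ]
```

View pics/w6.png

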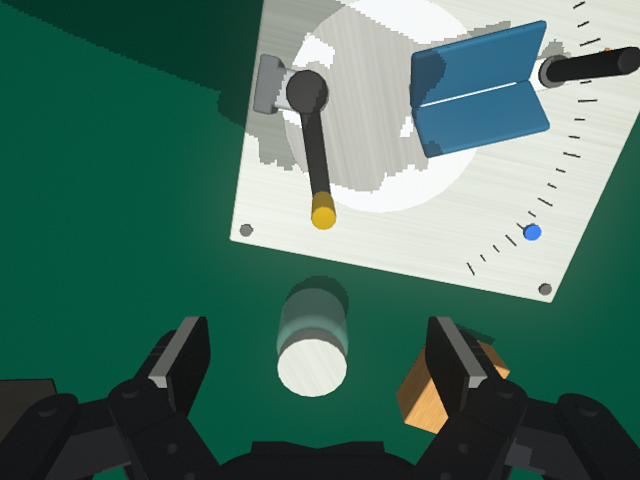

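Wrist view 4: jar, box undisturbed, lever grip at (323,216), pads back on the flange, pointer in line with the marker (11.7° vs 11.7°). The lever looks a few degrees slacker than the arm pose suggested, so I re-grip and confirm the 10 N.

```bash

python3 -m jog '{"travel":[[0,10,-30],[0,10,-30],[0,1,-30],[0,0,-27],[0,0,0]],"dr":[[0,0,0],[0,0,0],[0,0,0],[0,0,0],[0,0,0]],"jaw":[0,0,0,0,0]}'
python3 -m jog '{"travel":[[0,0,0],[0,0,0],[0,0,0],[0,0,0],[0,0,0]],"dr":[[0,0,0],[0,0,0],[0,0,0],[0,0,0],[0,0,0]],"jaw":[255,255,255,255,255]}'
python3 -m jog '{"travel":[[0,0,0],[0,0,0],[0,0,0],[0,0,0],[0,0,0]],"dr":[[0,0,0],[0,0,0],[0,0,0],[0,0,0],[0,0,0]],"jaw":[255,255,255,255,255]}'
```

```text
time: 19.68
eef_pos: [0.491, -0.0759, 0.0918]
tcp_rot: [0.716, 0.698, -0.004, -0.008]
contact_force: [-1.3, -0.0, -0.4]
opening: 1.0
time: 20.1
eef_pos: [0.4982, -0.0791, 0.1015]
tcp_rot: [0.716, 0.698, 0.001, 0.001]
contact_force: [-0.4, -1.0, 0.8]
opening: 0.295
time: 20.52
eef_pos: [0.5001, -0.0796, 0.1019]
tcp_rot: [0.716, 0.698, 0.002, 0.004]
contact_force: [6.1, -0.9, -0.3]
opening: 0.173
```

```bash

python3 -m jog '{"travel":[[-1,0,0.5],[0,0,0],[0,0,0]],"dr":[[0,0,0],[0,0,0],[0,0,0]],"jaw":[255,255,255]}'
python3 -m jog '{"travel":[[-1,0,0.5],[0,0,0],[0,0,0]],"dr":[[0,0,0],[0,0,0],[0,0,0]],"jaw":[255,255,255]}'
python3 -m jog '{"travel":[[0,0,0]],"dr":[[0,0,0]],"jaw":[255]}'
```

```text
time: 20.77
eef_pos: [0.4994, -0.0796, 0.102]
tcp_rot: [0.717, 0.697, 0.003, 0.004]
contact_force: [8.8, -0.8, -3.4]
opening: 0.177
time: 21.02
eef_pos: [0.4987, -0.0796, 0.102]
tcp_rot: [0.717, 0.697, 0.003, 0.005]
contact_force: [10.9, -1.2, -7.5]
opening: 0.174
time: 21.1
eef_pos: [0.4987, -0.0796, 0.102]
tcp_rot: [0.717, 0.697, 0.003, 0.005]
contact_force: [10.5, -1.0, -7.2]
opening: 0.175
```

The lever holds against ~10 N with no turning: snug. Unload, let go, retreat.

```bash

python3 -m jog '{"travel":[[2.2,0,-1],[2.2,0,-1],[0,0,0],[0,0,0]],"dr":[[0,0,0],[0,0,0],[0,0,0],[0,0,0]],"jaw":[255,255,255,255]}'
python3 -m jog '{"travel":[[0,0,0],[0,0,0],[0,0,0],[0,0,0],[0,0,0]],"dr":[[0,0,0],[0,0,0],[0,0,0],[0,0,0],[0,0,0]],"jaw":[0,0,0,0,0]}'
python3 -m jog '{"travel":[[0,0,25],[0,0,25],[0,0,30],[0,0,30],[0,0,0]],"dr":[[0,0,0],[0,0,0],[0,0,0],[0,0,0],[0,0,0]],"jaw":[0,0,0,0,0]}'
python3 m.py
python3 - <<'E'
from h import *
a=read_camera("scene")[150:350,200:460]
cv2.imwrite("pics/s7.png",cv2.resize(a,None,fx=3,fy=3)[:,:,::-1])
E
```

```text
time: 21.43
eef_pos: [0.5017, -0.0795, 0.1018]
tcp_rot: [0.716, 0.698, 0.001, 0.002]
contact_force: [0.1, -0.4, 7.3]
opening: 0.173
time: 21.85
eef_pos: [0.4991, -0.0785, 0.0984]
tcp_rot: [0.716, 0.698, -0.0, -0.0]
contact_force: [-1.7, 0.1, 0.6]
opening: 0.871
time: 22.27
eef_pos: [0.5029, -0.0798, 0.2159]
tcp_rot: [0.716, 0.698, 0.003, 0.005]
contact_force: [0.9, -0.4, 2.3]
opening: 0.997
[ 0.5029 -0.0798  0.2159] [-0.3569 -0.0772  2.0002  0.      1.2065 -0.3309]
scene or 44 [283.2273 298.6818] [0.74   0.0175 0.016 ] ang 11.733689460330313
scene red 34 [295.1471 284.6765] [0.7087 0.0111 0.026 ] ang 11.788971085109758
side or 29 [266.6897 267.3448] [0.7391 0.0171 0.016 ] ang 11.657522196115083
side red 26 [281.5    266.3846] [0.7105 0.0111 0.026 ] ang 11.657348216911394
```

View pics/s7.png

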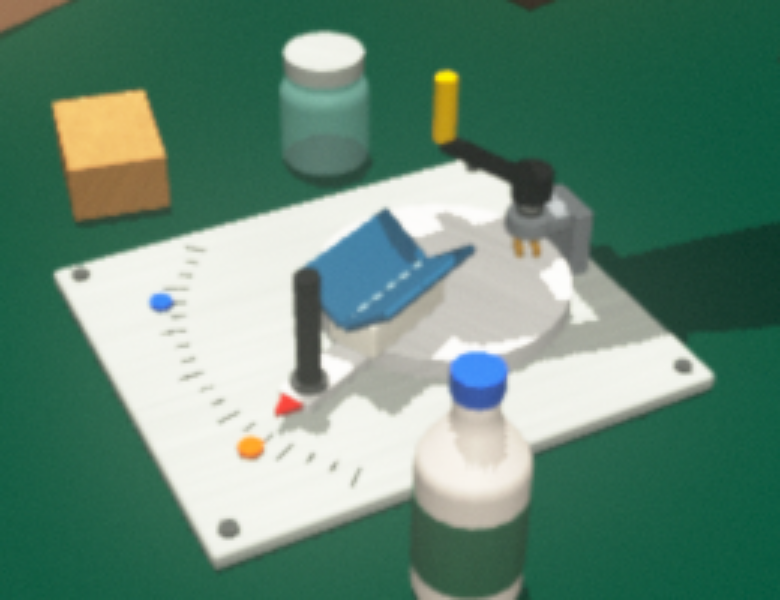

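The final crop shows the pointer (287,404) aimed at the orange button (251,448). The lever is back near its start, and the bottle, jar and box haven't moved. Handing in.

```bash
python3 -c "
from plant import *
print(sign_off())"
```

```text
the job is handed in; nothing more can be done
None
```

The job is handed in at about 22.5 s of the 72 s allowed. The red pointer is at the orange marker, the clamp is snug again, and the robot is clear of everything.

- **Loosening:** I swung the lever about 1.39 rad anticlockwise, nearly the 1.4 rad at which it is surely loose.
- **Swinging the rest:** I turned it about 24° by the black handle, with about 3 N of resistance, so it was not forced against the clamp.
- **Tightening:** I turned the lever clockwise until it pushed back with about 9 to 10 N at the grip, then let go.

**Last checks**
- **Pointer:** its bearing matches the orange marker's to about 0.1° in both fixed cameras (11.8° against 11.7° in the scene view, 11.7° in both in the side view).
- **Other objects:** the bottle, jar and box are standing where they were.
- **Lever angle:** after I let go, the picture put the lever about 5° slacker than the arm's pose suggested.
    - I gripped it again and pushed to about 10.5 N (highest reading 10.9 N), slightly over the 10 N asked.
    - The small arm movement fitted the arm and fingers flexing, not the lever turning, so I think it is snug. I put the disagreement down to finger flex and picture error.

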